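# Refit the sprung scraper bar of the sole-cementing machine

## Task

Put the spring-pinned steel scraper bar from its wooden cradle back into the small sole-cementing machine: bring its long sprung pin down into the open slot of the tall cheek, push the bar against that spring until the short pin clears the short cheek, slide it down to the floor of the slot, and, still holding the bar, ease it back so that the short pin goes fully home into the blind hole; then let go with the bar level. Keep the pressure on the machine gentle (under 20 N) and leave the tin, the hammer and the sole cutter alone.

Things in the scene. Friction and masses are not known exactly. Their poses are not given: they have to be found in the camera images.
- bar: Dark steel scraper bar with a round steel pin at each end, 0.2 to 0.3 kg. Block 26 (x) x 90 (y) x 30 mm (z), thin scraper lip 8 mm further down; origin at the block's centre, on the pins' axis; +y to the sprung pin. At the start it lies level in the cradle, axis 45 mm above the table, lip down; the middle is free to grasp across its 26 mm.
- sprung_tip (a point): Round tip of the bar's long pin (10 mm diameter), on the axis, 73 mm from the bar's origin when free (28 mm out of the block). The pin pushes in along the axis by up to 18 mm against a spring: 3 N at the start plus 0.35 N per mm (9.3 N at 18 mm), then a rigid stop. Pins slide easily on the cheeks (friction about 0.2).
- fixed_tip (a point): Nearly square end of the bar's short, rigid pin (10 mm diameter, 12 mm out of the block), on the axis, 57 mm from the bar's origin.
- cradle: Wooden rest fixed to the table: plate 90 x 110 mm, 8 mm thick, with two supports at y = +-39 mm (9 mm thick, 30 mm high, with side stops to 38 mm high, 30 mm apart in x) under the block's ends. Origin under the plate's centre; the bar lies along its y axis.
- machine: Machine fixed to the table: green base 14 mm high (x +-55, y -90 to 150 mm), green housing (y 84 to 140, 95 mm high), and an aluminium yoke with two cheeks, inner faces at y = +-55.5 mm, each 44 mm wide in x, 16 mm thick. Origin on the table under the middle between the cheeks; +y to the tall cheek. A steel roller runs below at x = 0, its top 48 to 68 mm above the table.
- tin: Bystander: adhesive tin with paper label, 72 mm diameter, 90 mm high; origin under its centre.
- hammer: Bystander: hammer lying on the table.
- die: Bystander: sole-shaped steel cutter frame, 240 x 90 mm, 18 mm high; origin under its middle.
- slot (a point): Tall cheek's slot, at its inner face, x = 0: point on the floor (70 mm up) if the yoke were lowest. Slot open at the top and inwards, 13 mm wide, mouth flared to about 18 mm in the top 8 mm, back wall 8 mm in. Cheek top 52 mm above the floor. A screw has set the whole yoke, both cheeks, 0 to 20 mm higher than this point tells: not measured, to be felt; it stays put in use.
- hole (a point): Short cheek's blind hole, 15 mm wide, 8 mm deep, at the inner face: point at the seated bar's axis (75 mm up) if the yoke were lowest; truly 0 to 20 mm higher, as the slot. Hole from 7.5 below to 7 mm above this axis; cheek top 11 above it. Seated, the bar's centre is at machine y = -6.5 mm, spring in by 3 mm. The short pin clears the cheek above y = +1.5; spring stop at +8.5.
Not all that is in view belongs to the job. Of the things shaped like the bar, the steel one is meant.

How it is judged:
On the way, in this order (a step that is already met when the one before it is completed fails the run):
1. the bar is lifted out of the cradle (axis more than 90 mm up) (height (world z) of bar above 0.09 m), for 0.1 s.
2. the sprung pin is in the tall cheek's slot and pressed in by more than 9 mm (distance between sprung_tip and fixed_tip below 0.121 m and y of sprung_tip in the frame of machine between 0.058 and 0.068 m and x of sprung_tip in the frame of machine between -0.006 and 0.006 m and z of sprung_tip in the frame of machine below 0.142 m), for 0.1 s.
3. the fixed pin goes more than 5 mm into the short cheek's hole while the fingers still hold the bar (y of fixed_tip in the frame of machine between -0.067 and -0.0605 m and height (world z) of fixed_tip below 0.1 m and distance between sprung_tip and fixed_tip above 0.122 m and contact force between the fingers and bar above 1 N), for 0.1 s.
At the end, for the whole second after the job is handed in: The bar rests between the cheeks, released: the sprung pin is more than 5 mm deep in the tall cheek's slot, down by its floor (tip 71 to 99 mm above the table), the fixed pin more than 5 mm deep in the short cheek's hole, both tips within 4 mm of the middle plane, the bar level within 2.3 degrees (y of sprung_tip in the frame of machine above 0.0605 m and y of fixed_tip in the frame of machine below -0.0605 m and x of sprung_tip in the frame of machine between -0.004 and 0.004 m and x of fixed_tip in the frame of machine between -0.004 and 0.004 m and height (world z) of sprung_tip between 0.071 and 0.099 m and height (world z) of fixed_tip between 0.07 and 0.1 m and linear speed of bar below 0.02 m/s and angle between bar's own y axis and vertical between 1.53 and 1.611 rad); the robot touches nothing.
It fails at once if the bar is pressed on the machine with more than 20 N (contact force between bar and machine above 20 N).
It fails at once if the gripper presses on the machine with more than 20 N (contact force between the fingers and machine above 20 N).
It fails at once if a bystander is moved by more than 30 mm (distance of any of tin, hammer, die from where it was at the start of the episode above 0.03 m).
It also fails if it takes over 45 s, if anything falls off the work surface, if the arm or the gripper's body presses on something with over 40 N, if the wrist force passes 120 N, or if a joint passes its speed limit or range.

## Robot

A 6-joint arm with a two-finger parallel gripper is mounted at the origin on the work surface. World frame = base frame: x ahead of the robot, y to its left, z up, the work surface at z = 0. Lengths are in m, angles in rad, forces in N, time in s.
With the tool pointing down it reaches from about 0.3 to 0.95 m from the base axis. Payload 3.1 kg.
Tool frame: the origin (TCP) lies on the front face of the gripper's body, between the roots of the fingers; the fingertips stand 73 mm ahead of it and the grasp point (between the pads) lies 54 mm ahead of it; z points along the fingers, y is the line along which they close (so a half turn about z gives the same grasp; the last joint's range is limited). The gripper opens to 85 mm and grips with 20 to 120 N. Pads are 22 mm wide; open, the fingers measure 114 mm over their backs; the gripper's body (76 mm by 85 mm) begins 54 mm behind the grasp point. The pads swing forward as they close: fully open they stand 13 mm farther back than shut.
Start: joints at [1.158, 0.308, 1.634, -0, 1.2, -0.07], TCP at [0.21, 0.589, 0.304] pointing down, gripper open.
Joint ranges: [-3.06, 3.06], [-0.79, 1.96], [0.05, 2.63], [-1.19, 4.34], [0.05, 2.64], [-2.94, 2.94]. Speed limits (rad/s): [2.79, 2.79, 3.14, 3.14, 3.14, 3.14].

## Interface

Orientations are given as a rotation vector (axis times angle).
In Python, from cell import robot, viewer, finder gives the robot as it stands.
- The arm moves only by the tool nudge_tcp, called after ">>>" by a JSON object that holds its "method" and its "body". Schema: {"type":"object","properties":{"motion":{"type":"array","items":{"type":"array","items":{"type":"array","items":{"type":"number"},"minItems":5,"maxItems":5},"minItems":1,"maxItems":10},"minItems":1,"maxItems":1},"squeeze":{"type":"number"},"only":{"type":"string"},"quiet":{"type":"boolean"},"lines":{"type":"string"}},"required":["motion"],"additionalProperties":false}. motion is a list that holds a single list of rows (three levels of brackets), with 1 to 10 rows, each of 5 numbers: dx, dy, dz in a scale on which 1.0 is 60 cm, then a turn about the tool's z in parts of the range, where 1.0 means 4 rad, then the finger opening in m; each row is the pose to reach, as a shift and turn from the pose commanded when the call began, along the tool's axes at that moment; what a row does not reach only later rows make up. A row lasts 1/12 s, in which the tool goes at most 0.0417 m and 0.125 rad, less where a joint would pass 70% of its speed; a pose out of reach is approached as far as the arm can. The fingers move at their own pace and stop on an object; squeeze is the grip in N (left out, the last holds). Time passes only in rows, so rows that do not move let the fingers close. The tool returns the time, the measured TCP pose, the force, the opening and the grip force at its end. only (a regular expression) keeps the lines of the reply that match it, lines (a string "A,B") keeps lines A to B, and quiet returns only ok. Shift and turn numbers lie between -1 and 1, and a call with a number outside is refused. Input that does not fit is refused with a message, and nothing moves.
- robot.get_state(): the state, without advancing time (a new reading comes with each control period).
- viewer.get_image(name): name is "scene" or "side" or "wrist"; returns (picture, depth): 400x640x3 uint8, blue, green, red; 400x640 float32, m along the optical axis (not along the pixel's ray), 0 where there is no reading.
- viewer.camera_info(name): a dict with "fx", "fy", "cx", "cy" (pixels), "rvec" (rotation vector, rad) and "tvec" (3), from world to camera coordinates, as OpenCV has them. Camera axes: x right, y down, z forward; pixel columns grow to the right and rows downward; lengths in m; the calibration is good to about 2 mm. A picture is of the moment at which its call begins: read the wrist's pose just before it. camera_info takes no time and is no camera call; for the wrist camera it gives the pose at the moment of the call.
- robot.hand_in(): hands the job in; it is judged then, once.
Trained networks look in the newest picture that a camera, given by its name, has taken for a name from the list of things; names that differ only in an ending like _2 or _b are one class to them, and where a whole thing is asked for, a point or a joint stands for the part that bears it (a point fixed in the world has none). Each returns a list of dicts, best first, with "conf" (0 to 1); they miss things now and then, are a little off and sometimes report something else, mostly with a low value. They report only what shows in the picture. A call takes as long as a camera call. They do not tell look-alikes from the thing itself.
- finder.silhouettes(thing, camera): "region" (400x640 bool, what is visible of it) and "box" ([left, top, right, bottom] in pixels, round what is visible of it).
- finder.pinpoint(thing, camera): "uv" ([column, row] in pixels: a listed point, or the origin of a listed thing).
The state is a dict: "clock": time; "qpos": joint angles; "qd": joint speeds; "joint_torque": joint torques, N m; "tcp_pos": TCP position; "tool_rot": TCP orientation; "ft_force": force on the tool from outside, world axes, zero at the start; "ft_torque": the same for the moment, N m; "grip_width": finger opening in m; "grip_force": force on a finger pad.
Only numpy, scipy, OpenCV 4.12 (cv2) and the standard library are available. Lean on these libraries where they do the work, as an engineer would, in place of code of your own. Each camera call takes 0.05 s, during which the arm holds its last target. There are 200 camera calls.

## Working session

There is one attempt and no reset: what is moved stays moved. The work goes in short steps, Python scripts to look and compute and a tool call to move; the robot and the scene stay as the last step left them, time stands still between calls to the robot, and variables do not carry over. Pictures are saved under pics/ and viewed, at most 10 in all, crops included, and the job is handed in when it is done.

```bash
ls; mkdir -p pics; python3 - <<'E'
from cell import robot, viewer, finder
import cv2,numpy as np
s=robot.get_state();print(s['clock'],s['tcp_pos'],s['tool_rot'],s['grip_width'])
for c in ('scene','side'):
    im,d=viewer.get_image(c);cv2.imwrite(f'pics/{c}0.png',im);np.save(f'pics/{c}0d.npy',d)
    i=viewer.camera_info(c);print(c,i)
    for t in ('bar','cradle','machine','sprung_tip','fixed_tip','slot','hole'):
        print(t,[(np.round(r['uv'],1).tolist(),round(r['conf'],2)) for r in finder.pinpoint(t,c)])
E
```

```text
pics
0.0 [0.2098349  0.58801346 0.30262183] [-0.53573477 -3.09499718  0.00361023] 0.08547567647529462
scene {'fx': 386.8893543681641, 'fy': 386.8893543681641, 'cx': 321.41015995979257, 'cy': 205.64647356185048, 'rvec': array([ 2.01045253,  0.91282156, -0.50651515]), 'tvec': array([-0.38089137, -0.18590879,  1.41767991])}
bar [([259.2, 237.5], 0.8), ([289.4, 203.6], 0.77), ([189.6, 257.5], 0.6)]
cradle [([266.4, 250.9], 0.71)]
machine [([365.0, 199.7], 0.89)]
sprung_tip [([265.3, 250.8], 0.44), ([281.2, 225.0], 0.35)]
fixed_tip [([248.1, 249.8], 0.93), ([199.2, 273.6], 0.61), ([293.7, 213.3], 0.56)]
slot [([380.7, 176.1], 0.75), ([425.1, 210.3], 0.47)]
hole [([356.2, 185.9], 0.86), ([259.9, 235.5], 0.5)]
side {'fx': 406.8128589514742, 'fy': 406.8128589514742, 'cx': 321.0985102113528, 'cy': 195.88816794799607, 'rvec': array([ 0.0170649 , -2.66634849,  1.60161565]), 'tvec': array([0.60094541, 0.07078943, 0.83273267])}
bar [([357.4, 160.0], 0.68), ([334.4, 175.0], 0.62), ([386.4, 215.9], 0.55)]
cradle [([334.4, 190.6], 0.8)]
machine [([332.4, 291.6], 0.92)]
sprung_tip [([384.4, 159.0], 0.54), ([419.7, 228.1], 0.48), ([343.2, 188.5], 0.42)]
fixed_tip [([332.7, 164.4], 0.91), ([365.7, 209.1], 0.84), ([336.1, 158.8], 0.62)]
slot [([331.9, 282.6], 0.87)]
hole [([330.1, 235.6], 0.77)]
```

View pics/scene0.png

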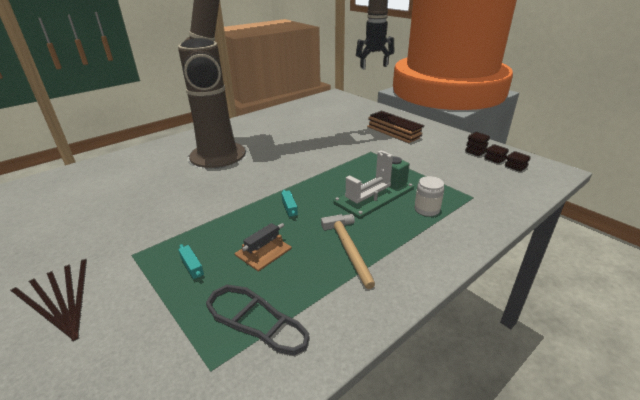

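View pics/side0.png

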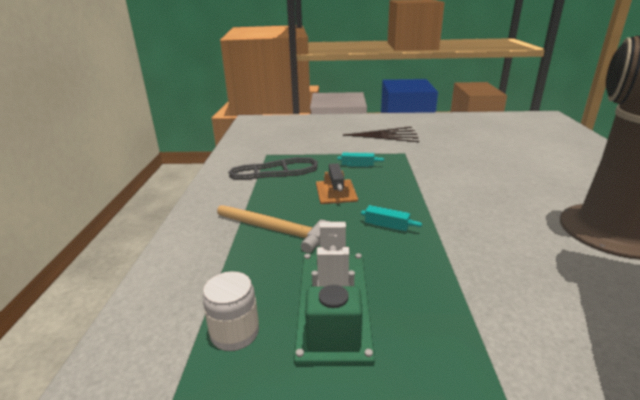

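The scene image shows three bar-shaped things: the dark steel bar in the wooden cradle at (262,238), and teal look-alikes at (290,203) and (190,260). In the side image they are at (336,175), (388,216) and (358,160). The steel one in the cradle is the target. The machine is at about (375,190) in scene, with the tall cheek and housing on the right.

```bash
cat > h.py <<'E'
import cv2,numpy as np
from cell import robot, viewer, finder
from scipy.spatial.transform import Rotation as R
def P(i):
    Rm=cv2.Rodrigues(np.array(i['rvec'],float))[0];return Rm,np.array(i['tvec'],float)
def ray(i,uv):
    Rm,t=P(i);d=Rm.T@np.array([(uv[0]-i['cx'])/i['fx'],(uv[1]-i['cy'])/i['fy'],1.]);return -Rm.T@t,d
def onz(i,uv,z):
    c,d=ray(i,uv);return c+d*(z-c[2])/d[2]
def cloud(i,dep):
    v,u=np.mgrid[:400,:640];Rm,t=P(i)
    p=np.stack([(u-i['cx'])/i['fx']*dep,(v-i['cy'])/i['fy']*dep,dep],-1);w=(p-t)@Rm
    w[dep<=0]=np.nan;return w
def proj(i,p):
    Rm,t=P(i);q=Rm@np.asarray(p,float)+t;return np.array([q[0]/q[2]*i['fx']+i['cx'],q[1]/q[2]*i['fy']+i['cy']])
def tri(l):
    A=np.zeros((3,3));b=np.zeros(3)
    for i,uv in l:
        c,d=ray(i,uv);d=d/np.linalg.norm(d);M=np.eye(3)-np.outer(d,d);A+=M;b+=M@c
    return np.linalg.solve(A,b)
def totool(dw):
    return R.from_rotvec(robot.get_state()['tool_rot']).inv().apply(dw)
E
python3 - <<'E'
from h import *
a=viewer.camera_info('scene');b=viewer.camera_info('side')
np.set_printoptions(precision=4,suppress=True)
for n,u,v,z in [('bar',(259.2,237.5),(334.4,175),.045),('fix',(248.1,249.8),(343.2,188.5),.045),('fix2',(248.1,249.8),(336.1,158.8),.045),('spr',(281.2,225),(343.2,188.5),.045),('mach',(365,199.7),(332.4,291.6),0),('slot',(380.7,176.1),(331.9,282.6),.08),('hole',(356.2,185.9),(330.1,235.6),.085),('cradle',(266.4,250.9),(334.4,190.6),0)]:
    print(n,tri([(a,u),(b,v)]),onz(a,u,z),onz(b,v,z))
for c,i in(('scene',a),('side',b)):
    w=cloud(i,np.load(f'pics/{c}0d.npy'))
    m=(w[...,2]>.105)&(w[...,2]<.16)&(w[...,0]<.75)&(w[...,0]>.1)&(w[...,1]>-.5)&(w[...,1]<.45)
    print(c,m.sum(),np.nanmin(w[m],0),np.nanmax(w[m],0),np.nanmedian(w[m],0))
im=cv2.imread('pics/scene0.png');s=cv2.resize(im[150:290,170:430],None,fx=3,fy=3,interpolation=cv2.INTER_CUBIC)
cv2.imwrite('pics/crop1.png',s)
E
```

```text
bar [ 0.5704 -0.1816  0.0478] [ 0.5629 -0.1797  0.045 ] [ 0.5725 -0.1825  0.045 ]
fix [ 0.5463 -0.2018  0.0027] [ 0.5843 -0.2243  0.045 ] [ 0.5528 -0.1097  0.045 ]
fix2 [ 0.578  -0.2298  0.0572] [ 0.5843 -0.2243  0.045 ] [ 0.5677 -0.2838  0.045 ]
spr [ 0.554  -0.1091  0.0441] [ 0.5573 -0.1101  0.045 ] [ 0.5528 -0.1097  0.045 ]
mach [0.5748 0.1828 0.    ] [0.5706 0.1832 0.    ] [0.5774 0.1856 0.    ]
slot [0.5778 0.2376 0.063 ] [0.5975 0.2144 0.08  ] [0.5774 0.2576 0.08  ]
hole [0.5819 0.13   0.0753] [0.5948 0.118  0.085 ] [0.5807 0.1432 0.085 ]
cradle [ 0.574  -0.1719  0.0065] [ 0.5693 -0.1682  0.    ] [ 0.5728 -0.1869  0.    ]
scene 171 [0.5523 0.2387 0.1053] [0.6    0.261  0.1344] [0.5766 0.2462 0.1225]
side 626 [0.5543 0.2417 0.1051] [0.5968 0.2602 0.1339] [0.5756 0.2578 0.1228]
```

View pics/crop1.png

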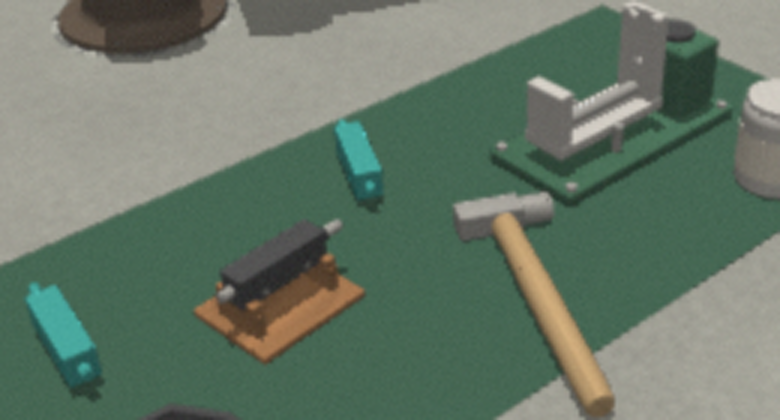

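Two calls: 14 rows. Each call commanded from "pose commanded when the call began".

The close crop confirms it: dark steel bar in the cradle, long pin toward the machine (right end). Moving to look at the machine from above.

Careful with the scale: shifts go in shares of 60 cm and turns go in shares of 4 rad. That gives: -0.481 m / 0.6 = -0.8017, -0.2615 m / 0.6 = -0.4358, 1.03 rad / 4 = 0.2575.

>>> {"method": "nudge_tcp", "body": {"motion": [[[-0.8017, -0.4358, 0, 0.2575, 0.085], [-0.8017, -0.4358, 0, 0.2575, 0.085], [-0.8017, -0.4358, 0, 0.2575, 0.085], [-0.8017, -0.4358, 0, 0.2575, 0.085], [-0.8017, -0.4358, 0, 0.2575, 0.085], [-0.8017, -0.4358, 0, 0.2575, 0.085], [-0.8017, -0.4358, 0, 0.2575, 0.085], [-0.8017, -0.4358, 0, 0.2575, 0.085], [-0.8017, -0.4358, 0, 0.2575, 0.085], [-0.8017, -0.4358, 0, 0.2575, 0.085]]], "squeeze": 40}}

```text
clock: 1.63
tcp_pos: [0.4891, 0.2764, 0.3042]
tool_rot: [1.992, 2.429, 0.001]
ft_force: [0.1, 1.2, -0.2]
grip_width: 0.0849
grip_force: 0.0
```

```bash
python3 - <<'E'
from h import *
np.set_printoptions(precision=4,suppress=True)
s=robot.get_state();print(s['clock'],s['tcp_pos'],R.from_rotvec(s['tool_rot']).as_matrix())
i=viewer.camera_info('wrist');Rm,t=P(i);print('cam',-Rm.T@t,Rm)
E
```

```text
1.6333 [0.4891 0.2764 0.3042] [[-0.1955  0.9807  0.0007]
 [ 0.9807  0.1955  0.0004]
 [ 0.0003  0.0007 -1.    ]]
cam [0.4724 0.3577 0.3746] [[ 0.9809  0.1946  0.    ]
 [ 0.1843 -0.9289  0.3213]
 [ 0.0626 -0.3152 -0.947 ]]
```

Scaled: -0.121 m / 0.6 = -0.2017, 0.0636 m / 0.6 = 0.106.

>>> {"method": "nudge_tcp", "body": {"motion": [[[-0.2017, 0.106, 0, 0, 0.085], [-0.2017, 0.106, 0, 0, 0.085], [-0.2017, 0.106, 0, 0, 0.085], [-0.2017, 0.106, 0, 0, 0.085], [-0.2017, 0.106, 0, 0, 0.085]]]}}

```text
clock: 2.05
tcp_pos: [0.5762, 0.1691, 0.304]
tool_rot: [1.996, 2.424, 0.001]
ft_force: [-1.1, 0.4, 0.1]
grip_width: 0.085
grip_force: 0.0
```

```bash
python3 - <<'E'
from h import *
np.set_printoptions(precision=4,suppress=True)
i=viewer.camera_info('wrist');s=robot.get_state();im,d=viewer.get_image('wrist');print(s['tcp_pos'])
np.save('pics/wd1.npy',d);np.savez('pics/wi1.npz',**i);cv2.imwrite('pics/w1.png',im)
for t in ('machine','slot','hole'):
    for r in finder.pinpoint(t,'wrist'): print(t,np.round(r['uv'],1),r['conf'])
w=cloud(i,d)
for z0,z1 in((.07,.0935),(.094,.1055),(.12,.15)):
    m=(w[...,2]>z0)&(w[...,2]<z1)&(w[...,0]>.5)&(w[...,0]<.65)&(w[...,1]<.35)
    print(z0,m.sum(),np.nanpercentile(w[m],[1,50,99],axis=0) if m.sum() else '')
E
```

```text
[0.5762 0.1691 0.304 ]
machine [321.3 155.8] 0.9
slot [331.4 114.4] 0.73
hole [315.  214.7] 0.69
0.07 3876 [[0.5373 0.1292 0.0725]
 [0.5728 0.2929 0.0888]
 [0.6104 0.3255 0.0927]]
0.094 2189 [[0.5547 0.1163 0.0941]
 [0.5742 0.2941 0.0955]
 [0.5956 0.3175 0.0973]]
0.12 908 [[0.5529 0.2428 0.1239]
 [0.5748 0.2519 0.1314]
 [0.5961 0.2585 0.133 ]]
```

View pics/w1.png

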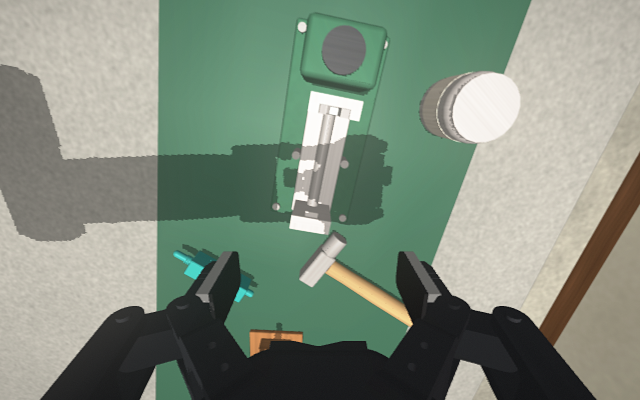

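The wrist image shows the tall cheek at about (335,105), the slot opening near (335,110), the short cheek at (310,218), and the hammer head close by at (325,258).

```bash
python3 - <<'E'
from h import *
np.set_printoptions(precision=4,suppress=True)
i={k:v for k,v in np.load('pics/wi1.npz').items()};d=np.load('pics/wd1.npy');w=cloud(i,d);im=cv2.imread('pics/w1.png')
x,y,z=w[...,0],w[...,1],w[...,2]
for n,m in (('table',(x>.5)&(x<.65)&(y<.1)&(y>.05)&(abs(z)<.01)),('tall',(z>.127)&(z<.145)&(y>.22)&(y<.27)&(abs(x-.575)<.04)),('short',(z>.085)&(z<.11)&(y>.09)&(y<.15)&(abs(x-.575)<.04)),('house',(z>.085)&(z<.11)&(y>.26)&(y<.33)&(abs(x-.575)<.05)),('base',(z>.009)&(z<.019)&(y>.05)&(y<.35)&(abs(x-.575)<.08))):
    p=w[m];print(n,len(p),'z',np.percentile(p[:,2],[5,50,95]))
    if len(p)>20: print(cv2.minAreaRect((p[:,:2]*1000).astype(np.float32)))
# project hypothesised model outline
E
```

```text
table 1928 z [-0.0001  0.0012  0.0025]
((574.96875, 74.90464782714844), (49.88740158081055, 149.8104705810547), 89.8841323852539)
tall 816 z [0.1286 0.1314 0.1326]
((574.5509033203125, 250.5708465576172), (43.93449783325195, 16.009178161621094), 0.4058912396430969)
short 644 z [0.0883 0.0953 0.0965]
((575.3150634765625, 123.65545654296875), (43.90861892700195, 17.151582717895508), 0.08254078775644302)
house 4950 z [0.0869 0.0897 0.0962]
((573.8558349609375, 298.869140625), (74.09489440917969, 54.18939208984375), 0.12743748724460602)
base 6571 z [0.0129 0.0144 0.0159]
((575.29541015625, 193.6613311767578), (115.34856414794922, 288.7271728515625), 1.831233263015747)
```

Scaled: -0.3315 m / 0.6 = -0.5525, 0.05 m / 0.6 = 0.0833.

>>> {"method": "nudge_tcp", "body": {"motion": [[[-0.5525, -0.1183, 0.0833, 0, 0.085], [-0.5525, -0.1183, 0.0833, 0, 0.085], [-0.5525, -0.1183, 0.0833, 0, 0.085], [-0.5525, -0.1183, 0.0833, 0, 0.085], [-0.5525, -0.1183, 0.0833, 0, 0.085], [-0.5525, -0.1183, 0.0833, 0, 0.085], [-0.5525, -0.1183, 0.0833, 0, 0.085], [-0.5525, -0.1183, 0.0833, 0, 0.085], [-0.5525, -0.1183, 0.0833, 0, 0.085], [-0.5525, -0.1183, 0.0833, 0, 0.085]]]}}

```text
clock: 3.08
tcp_pos: [0.5693, -0.168, 0.2534]
tool_rot: [-1.993, -2.427, 0.001]
ft_force: [-0.6, -0.1, 0.4]
grip_width: 0.0848
grip_force: 0.0
```

```bash
python3 - <<'E'
from h import *
np.set_printoptions(precision=4,suppress=True)
i=viewer.camera_info('wrist');s=robot.get_state();im,d=viewer.get_image('wrist');print(s['tcp_pos'])
np.save('pics/wd2.npy',d);np.savez('pics/wi2.npz',**i);cv2.imwrite('pics/w2.png',im)
for t in ('bar','cradle','sprung_tip','fixed_tip'):
    for r in finder.pinpoint(t,'wrist'): print(t,np.round(r['uv'],1),r['conf'],onz(i,r['uv'],.045))
w=cloud(i,d);x,y,z=w[...,0],w[...,1],w[...,2]
m=(z>.052)&(z<.07)&(abs(x-.57)<.08)&(abs(y+.18)<.09);p=w[m]
print(m.sum(),np.percentile(p[:,2],[5,50,95]),cv2.minAreaRect((p[:,:2]*1000).astype(np.float32)))
m=(z>.035)&(z<.07)&(abs(x-.57)<.08)&(abs(y+.18)<.12);p=w[m]
print(m.sum(),cv2.minAreaRect((p[:,:2]*1000).astype(np.float32)))
E
```

```text
[ 0.5693 -0.168   0.2534]
bar [318.2 195.6] 0.97 [ 0.5706 -0.1776  0.045 ]
bar [245.5 293.7] 0.79 [ 0.5086 -0.3174  0.045 ]
bar [240.3   4.6] 0.75 [ 0.4711 -0.0204  0.045 ]
cradle [316.6 183.7] 0.6 [ 0.5664 -0.165   0.045 ]
cradle [317.6 122.9] 0.3 [ 0.5555 -0.1043  0.045 ]
sprung_tip [192.  279.9] 0.58 [ 0.4441 -0.3102  0.045 ]
sprung_tip [319.4 123.1] 0.57 [ 0.5573 -0.1041  0.045 ]
fixed_tip [316.3 238.7] 0.7 [ 0.5784 -0.2281  0.045 ]
fixed_tip [285.7  46.7] 0.7 [ 0.5146 -0.0448  0.045 ]
fixed_tip [287.7 302.5] 0.59 [ 0.5608 -0.3202  0.045 ]
2187 [0.0588 0.0603 0.0614] ((566.3817138671875, -167.60848999023438), (26.002399444580078, 109.14986419677734), 7.4509501457214355)
2840 ((566.4791259765625, -169.62042236328125), (45.826019287109375, 129.4082794189453), 7.288072109222412)
```

View pics/w2.png

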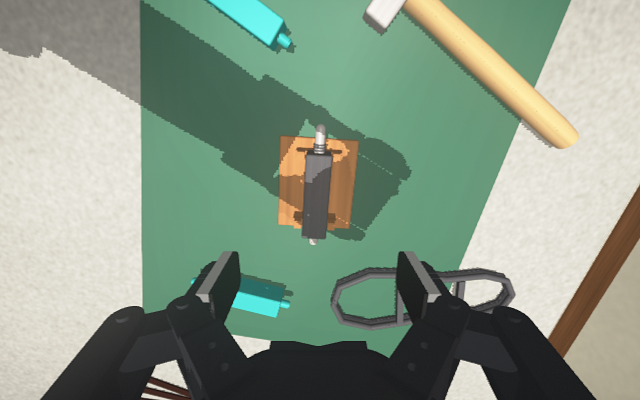

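The picture shows the bar in its cradle at (317,195), with the long sprung pin at the top (320,130) pointing at the machine.

```bash
python3 - <<'E'
from h import *
np.set_printoptions(precision=4,suppress=True)
i={k:v for k,v in np.load('pics/wi2.npz').items()};d=np.load('pics/wd2.npy');w=cloud(i,d)
x,y,z=w[...,0],w[...,1],w[...,2]
p=w[(z>.0575)&(z<.065)&(abs(x-.57)<.05)&(abs(y+.18)<.07)]
print(len(p),p[:,:2].min(0),p[:,:2].max(0))
b=np.arange(-.23,-.12,.005);c=[]
for q in b:
    e=p[abs(p[:,1]-q)<.0025]
    if len(e)>15: c.append((q,e[:,0].min(),e[:,0].max()))
c=np.array(c);print(c)
mid=(c[:,1]+c[:,2])/2;k=np.polyfit(c[:,0],mid,1);print(k,np.degrees(np.arctan(k[0])))
for pass_ in range(1):
    print(cv2.minAreaRect((p[:,:2]*1000).astype(np.float32)))
E
```

```text
2146 [ 0.5495 -0.2232] [ 0.586  -0.1313]
[[-0.22    0.56    0.586 ]
 [-0.215   0.5596  0.5857]
 [-0.21    0.5595  0.5849]
 [-0.205   0.5586  0.584 ]
 [-0.2     0.5576  0.5839]
 [-0.195   0.5566  0.5828]
 [-0.19    0.5569  0.5823]
 [-0.185   0.5561  0.5817]
 [-0.18    0.5551  0.5807]
 [-0.175   0.554   0.5807]
 [-0.17    0.5536  0.5795]
 [-0.165   0.5533  0.5787]
 [-0.16    0.5524  0.5783]
 [-0.155   0.5515  0.5775]
 [-0.15    0.551   0.5773]
 [-0.145   0.5507  0.5763]
 [-0.14    0.5498  0.5756]
 [-0.135   0.5495  0.5753]]
[-0.1307  0.5445] -7.444736018098259
((567.6243286132812, -177.10971069335938), (26.002399444580078, 89.98560333251953), 7.4509501457214355)
```

Scaled: 0.148 m / 0.6 = 0.2467, -0.0086 m / 0.6 = -0.0143, 0.066 rad / 4 = 0.0165.

>>> {"method": "nudge_tcp", "body": {"motion": [[[-0.0143, -0.0057, 0.05, 0.0165, 0.07], [-0.0143, -0.0057, 0.1167, 0.0165, 0.06], [-0.0143, -0.0057, 0.1833, 0.0165, 0.06], [-0.0143, -0.0057, 0.2333, 0.0165, 0.06], [-0.0143, -0.0057, 0.2467, 0.0165, 0.06], [-0.0143, -0.0057, 0.2467, 0.0165, 0.06]]]}}

```text
clock: 3.83
tcp_pos: [0.5661, -0.1738, 0.1031]
tool_rot: [-2.063, -2.36, 0.003]
ft_force: [-0.4, 0.6, 0.9]
grip_width: 0.0601
grip_force: 0.0
```

>>> {"method": "nudge_tcp", "body": {"motion": [[[0, 0, 0, 0, 0.02], [0, 0, 0, 0, 0.02], [0, 0, 0, 0, 0.02], [0, 0, 0, 0, 0.02], [0, 0, 0, 0, 0.02], [0, 0, 0, 0, 0.02]]], "squeeze": 60}}

```text
clock: 4.33
tcp_pos: [0.5703, -0.1767, 0.109]
tool_rot: [2.067, 2.359, 0.004]
ft_force: [-0.2, 1.3, 6.1]
grip_width: 0.0249
grip_force: 60.7
```

Scaled: -0.125 m / 0.6 = -0.2083, -0.11 m / 0.6 = -0.1833.

>>> {"method": "nudge_tcp", "body": {"motion": [[[0, 0, -0.05, 0, 0.02], [0, 0, -0.1167, 0, 0.02], [0, 0, -0.1833, 0, 0.02], [0, 0, -0.2083, 0, 0.02], [0, 0, -0.2083, 0, 0.02], [0, 0, -0.2083, 0, 0.02]]]}}

```text
clock: 4.83
tcp_pos: [0.5684, -0.1763, 0.2322]
tool_rot: [2.068, 2.361, 0.001]
ft_force: [-0.1, 0.3, -2.6]
grip_width: 0.0248
grip_force: 60.9
```

```bash
python3 - <<'E'
from h import *
np.set_printoptions(precision=4,suppress=True)
i=viewer.camera_info('wrist');im,d=viewer.get_image('wrist');s=robot.get_state();print(s['tcp_pos'],s['tool_rot'],s['ft_force'],s['qpos'])
cv2.imwrite('pics/w3.png',im);w=cloud(i,d);x,y,z=w[...,0],w[...,1],w[...,2]
np.save('pics/wd3.npy',d);np.savez('pics/wi3.npz',**i)
p=w[(z>.1)&(z<.2)&(abs(x-.57)<.03)&(y>-.17)&(y<-.08)]
for q in np.arange(-.165,-.09,.005):
    e=p[abs(p[:,1]-q)<.0025]
    if len(e)>5: print(round(q,3),len(e),e[:,0].min(),e[:,0].max(),np.percentile(e[:,2],[5,50,95]))
for t in ('bar','sprung_tip','fixed_tip'):
    print(t,[(np.round(r['uv'],1).tolist(),round(r['conf'],2)) for r in finder.pinpoint(t,'wrist')])
E
```

```text
[ 0.5671 -0.1758  0.2301] [-2.0693 -2.3618  0.0008] [-0.4704  0.8624 -2.3475] [-0.3739  0.3285  1.7678  0.      1.0468 -0.5057]
-0.165 1461 0.5447892752784168 0.592889835310811 [0.1702 0.1837 0.1974]
-0.16 495 0.5523829034527126 0.5889012747349378 [0.1823 0.1835 0.1845]
-0.155 501 0.5519067593368854 0.578107054879483 [0.1823 0.1835 0.1844]
-0.15 521 0.5514563705733013 0.5776338049317694 [0.1824 0.1835 0.1844]
-0.145 548 0.5503703397189385 0.5767347123589202 [0.1824 0.1835 0.1845]
-0.14 555 0.5499329735309145 0.5762692656888014 [0.1825 0.1835 0.1844]
-0.135 805 0.5494223036405889 0.5755881659156044 [0.1643 0.1831 0.1843]
-0.13 583 0.5552781780149438 0.5749548331716863 [0.1624 0.1745 0.1829]
-0.125 283 0.5547195902712678 0.5674280047731061 [0.1689 0.1734 0.1754]
-0.12 206 0.555556616976001 0.565371990658796 [0.1703 0.1727 0.174 ]
-0.115 221 0.5543976309749317 0.5646178526096661 [0.1708 0.1729 0.1741]
-0.11 225 0.5540658533988769 0.5639063093427749 [0.1702 0.1727 0.1739]
-0.105 111 0.5546642938256636 0.56325692235181 [0.169  0.1715 0.1734]
bar [([319.1, 262.2], 0.84), ([320.3, 337.8], 0.67)]
sprung_tip [([316.2, 124.9], 0.97), ([484.1, 42.2], 0.65), ([195.4, 291.4], 0.62)]
fixed_tip [([318.9, 339.6], 0.78), ([274.8, 32.6], 0.7), ([295.6, 312.8], 0.58)]
```

View pics/w3.png

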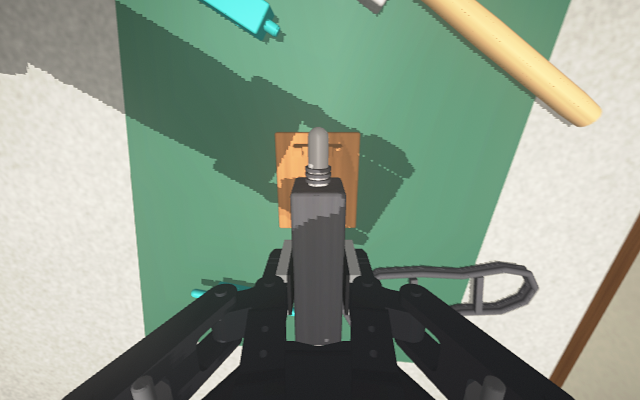

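Bar held level: its block top is at z 0.1835, so the axis is at 0.1685, and the pin ends near (317,130). Carrying it over the machine.

Scaled: 0.3473 m / 0.6 = 0.5788, 0.053 m / 0.6 = 0.0883, 0.124 rad / 4 = 0.031.

>>> {"method": "nudge_tcp", "body": {"motion": [[[0.0583, 0.0088, 0, 0.0075, 0.02], [0.125, 0.019, 0, 0.015, 0.02], [0.1917, 0.0292, 0, 0.0225, 0.02], [0.2583, 0.0395, 0, 0.031, 0.02], [0.325, 0.0497, 0, 0.031, 0.02], [0.3917, 0.0598, 0, 0.031, 0.02], [0.4583, 0.07, 0, 0.031, 0.02], [0.525, 0.0802, 0, 0.031, 0.02], [0.5788, 0.0883, 0, 0.031, 0.02], [0.5788, 0.0883, 0, 0.031, 0.02]]]}}

```text
clock: 5.87
tcp_pos: [0.5736, 0.1811, 0.2289]
tool_rot: [-2.204, -2.233, -0.0]
ft_force: [0.4, -0.1, -1.6]
grip_width: 0.0251
grip_force: 60.8
```

>>> {"method": "nudge_tcp", "body": {"motion": [[[0, 0, 0, 0, 0.02], [0, 0, 0, 0, 0.02]]]}}

```text
clock: 6.03
tcp_pos: [0.5739, 0.1749, 0.229]
tool_rot: [-2.21, -2.23, 0.005]
ft_force: [-0.3, 0.1, -2.2]
grip_width: 0.0251
grip_force: 60.8
```

```bash
cat > meas.py <<'E'
from h import *
import sys
np.set_printoptions(precision=4,suppress=True)
i=viewer.camera_info('wrist');im,d=viewer.get_image('wrist');s=robot.get_state();print(s['tcp_pos'],s['tool_rot'],s['ft_force'])
cv2.imwrite(f'pics/{sys.argv[1]}.png',im);np.save(f'pics/{sys.argv[1]}d.npy',d);np.savez(f'pics/{sys.argv[1]}i.npz',**i)
w=cloud(i,d);x,y,z=w[...,0],w[...,1],w[...,2]
zt=float(sys.argv[2])
for y0,y1 in((.18,.19),(.19,.2),(.2,.21),(.21,.22),(.22,.23),(.23,.235),(.235,.24),(.24,.245),(.245,.25)):
    e=w[(y>y0)&(y<y1)&(z>zt-.012)&(z<zt+.022)&(abs(x-.575)<.02)]
    if len(e)>5: print(y0,len(e),'x',e[:,0].min(),e[:,0].max(),(e[:,0].min()+e[:,0].max())/2,'z',np.percentile(e[:,2],[5,50,95]))
t=w[(z>.127)&(z<.136)&(y>.235)&(y<.27)&(abs(x-.575)<.04)]
if len(t)>20: print('tall',len(t),cv2.minAreaRect((t[:,:2]*1000).astype(np.float32)),np.median(t[:,2]))
E
python3 meas.py m1 .1685
```

```text
[0.5742 0.1742 0.2293] [-2.2122 -2.2291  0.0045] [ 0.1914 -0.7236 -1.8285]
0.18 1692 x 0.555018373694894 0.5949950053175215 0.5750066895062078 z [0.167  0.1802 0.1881]
0.19 982 x 0.5598005973893139 0.5858611064957759 0.5728308519425449 z [0.1791 0.1802 0.1811]
0.2 1062 x 0.5596345049325869 0.5857650695893799 0.5726997872609834 z [0.1791 0.1802 0.1812]
0.21 1614 x 0.5596028932884219 0.585667638106157 0.5726352656972895 z [0.1641 0.1797 0.181 ]
0.22 495 x 0.5662554506164346 0.5788561897155043 0.5725558201659695 z [0.1665 0.1701 0.1721]
0.23 208 x 0.5678623583054322 0.577130818588123 0.5724965884467776 z [0.1673 0.1695 0.171 ]
0.235 217 x 0.5673889046415833 0.577013524549409 0.5722012145954962 z [0.1673 0.1695 0.1709]
0.24 226 x 0.567371307637315 0.5769279816615509 0.572149644649433 z [0.1666 0.1694 0.1711]
0.245 80 x 0.5683525137348532 0.5763578227545599 0.5723551682447066 z [0.1654 0.1678 0.1698]
tall 1712 ((574.598388671875, 250.5901641845703), (44.097381591796875, 15.784320831298828), 0.43399620056152344) 0.1313949571554454
```

```bash
python3 -c "
import cv2;im=cv2.imread('pics/m1.png');cv2.imwrite('pics/m1c.png',cv2.resize(im[60:280,200:440],None,fx=2.5,fy=2.5,interpolation=2))"
```

```text
(no output)
```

View pics/m1c.png

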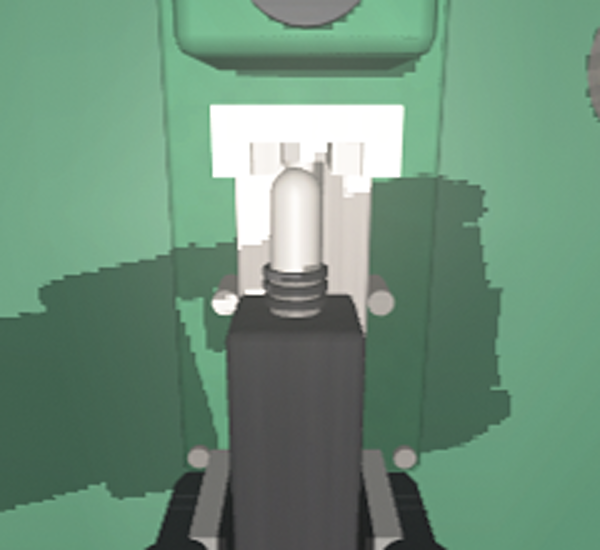

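The crop shows the pin tip about 2 mm left of the slot centre (cheek spans crop columns 210–403, pin at 296). I'll correct 2.3 mm and descend.

Scaled: 0.024 m / 0.6 = 0.04, 0.0023 m / 0.6 = 0.0038.

>>> {"method": "nudge_tcp", "body": {"motion": [[[0, 0.0038, 0, 0, 0.02], [0, 0.0038, 0.0167, 0, 0.02], [0, 0.0038, 0.0333, 0, 0.02], [0, 0.0038, 0.04, 0, 0.02], [0, 0.0038, 0.04, 0, 0.02], [0, 0.0038, 0.04, 0, 0.02]]]}}

```text
clock: 6.58
tcp_pos: [0.5767, 0.1747, 0.2058]
tool_rot: [-2.212, -2.229, 0.003]
ft_force: [0.1, -0.1, -1.4]
grip_width: 0.0246
grip_force: 60.9
```

```bash
python3 meas.py m2 .1415
```

```text
[0.5771 0.175  0.2065] [-2.2127 -2.2297  0.0008] [-0.6864  0.06   -1.6877]
0.18 1527 x 0.5550077208299546 0.5947362811082294 0.574872000969092 z [0.143  0.157  0.1615]
0.19 981 x 0.5626471545973081 0.588699370786619 0.5756732626919636 z [0.156  0.1571 0.1581]
0.2 1054 x 0.5625393965740281 0.5885442285739536 0.5755418125739908 z [0.1561 0.1571 0.158 ]
0.21 1660 x 0.5625892672659296 0.5885403334498385 0.575564800357884 z [0.1379 0.1565 0.1579]
0.22 498 x 0.5691636821552211 0.5817770449787378 0.5754703635669794 z [0.1432 0.147  0.1489]
0.23 208 x 0.5708097594670059 0.5800538481483845 0.5754318038076951 z [0.1443 0.1464 0.1478]
0.235 215 x 0.5702819750007673 0.5799567585428468 0.5751193667718071 z [0.144  0.1464 0.1477]
0.24 360 x 0.5550096328559585 0.5949286146818702 0.5749691237689143 z [0.1307 0.1451 0.1475]
0.245 360 x 0.5550454256785434 0.5949476951952498 0.5749965604368966 z [0.13   0.1317 0.1457]
tall 2224 ((574.5640869140625, 250.47860717773438), (44.137901306152344, 15.71751880645752), 0.4698369801044464) 0.13139549662874475
```

Scaled: 0.011 m / 0.6 = 0.0183, -0.0005 m / 0.6 = -0.0008.

>>> {"method": "nudge_tcp", "body": {"motion": [[[0, -0.0008, 0.0067, 0, 0.02], [0, -0.0008, 0.0133, 0, 0.02], [0, -0.0008, 0.0183, 0, 0.02]]]}}

```text
clock: 6.88
tcp_pos: [0.5767, 0.1753, 0.1957]
tool_rot: [2.212, 2.23, 0.0]
ft_force: [-0.1, 0.5, -1.5]
grip_width: 0.0247
grip_force: 60.9
```

>>> {"method": "nudge_tcp", "body": {"motion": [[[0, 0, 0.005, 0, 0.02], [0, 0, 0.01, 0, 0.02], [0, 0, 0.015, 0, 0.02], [0, 0, 0.015, 0, 0.02]]]}}

```text
clock: 7.22
tcp_pos: [0.5762, 0.1751, 0.186]
tool_rot: [-2.212, -2.23, 0.002]
ft_force: [0.7, -0.1, -2.1]
grip_width: 0.0249
grip_force: 60.9
```

```bash
python3 meas.py m3 .122
```

```text
[0.5764 0.1752 0.1863] [-2.2121 -2.2299  0.0015] [-0.367  -0.2932 -2.4838]
0.18 1514 x 0.5550122206362688 0.5944088225525691 0.5747105215944189 z [0.1234 0.1371 0.1419]
0.19 988 x 0.5622104353840839 0.588208590675162 0.5752095130296229 z [0.1362 0.1373 0.1382]
0.2 1048 x 0.5620883498684142 0.5881962705599058 0.57514231021416 z [0.1362 0.1373 0.1382]
0.21 1657 x 0.56214236295334 0.5880914088826998 0.5751168859180199 z [0.1187 0.1368 0.138 ]
0.22 526 x 0.5641535893988038 0.5860067217418805 0.5750801555703422 z [0.123  0.1272 0.1293]
0.23 207 x 0.5703302880280894 0.5795828833298012 0.5749565856789454 z [0.1243 0.1266 0.1281]
0.235 215 x 0.5698287083447332 0.5795066773933832 0.5746676928690582 z [0.1241 0.1266 0.1278]
0.24 553 x 0.5550172002430833 0.5947886563177286 0.5749029282804059 z [0.1237 0.1272 0.132 ]
0.245 844 x 0.5550092854043667 0.5949746616889119 0.5749919735466393 z [0.1232 0.1286 0.1323]
tall 3175 ((574.6788940429688, 246.8595428466797), (44.35834884643555, 23.52739143371582), 0.412980318069458) 0.13140878508297044
```

Scaled: 0.008 m / 0.6 = 0.0133, 0.006 m / 0.6 = 0.01.

>>> {"method": "nudge_tcp", "body": {"motion": [[[0.005, 0, 0, 0, 0.02], [0.01, 0, 0, 0, 0.02], [0.0133, 0, 0, 0, 0.02], [0.0133, 0, 0, 0, 0.02]]]}}

```text
clock: 7.6
tcp_pos: [0.5767, 0.1828, 0.1869]
tool_rot: [2.211, 2.23, -0.002]
ft_force: [0.3, -4.4, -2.1]
grip_width: 0.0246
grip_force: 60.9
```

>>> {"method": "nudge_tcp", "body": {"motion": [[[0.0033, 0, 0, 0, 0.02], [0.0067, 0, 0, 0, 0.02], [0.01, 0, 0, 0, 0.02], [0.0125, 0, 0, 0, 0.02], [0.0125, 0, 0, 0, 0.02], [0.0125, 0, 0, 0, 0.02]]]}}

```text
clock: 8.1
tcp_pos: [0.5767, 0.1894, 0.1869]
tool_rot: [2.21, 2.23, -0.003]
ft_force: [-0.4, -7.6, -1.7]
grip_width: 0.025
grip_force: 60.9
```

```bash
python3 meas.py m4 .122
```

```text
[0.5767 0.1894 0.1869] [ 2.2104  2.2298 -0.0035] [ 0.0905 -7.5558 -1.4364]
0.18 845 x 0.5634052531412959 0.5884797313908515 0.5759424922660736 z [0.1374 0.1382 0.1394]
0.19 1127 x 0.5550253020538668 0.5947337104865285 0.5748795062701977 z [0.1277 0.1381 0.1409]
0.2 1310 x 0.5569349520246799 0.5947384537883303 0.5758367029065051 z [0.1258 0.138  0.1408]
0.21 1022 x 0.5628155052978034 0.5886476691961945 0.575731587246999 z [0.1371 0.1381 0.1391]
0.22 1115 x 0.5625867044652033 0.5887320151555039 0.5756593598103537 z [0.137  0.1381 0.1391]
0.23 1042 x 0.5626168587409417 0.5883796859714473 0.5754982723561946 z [0.1158 0.1353 0.1386]
0.235 256 x 0.5692428646812718 0.5817999308567667 0.5755213977690192 z [0.1243 0.1282 0.13  ]
0.24 540 x 0.5552697465528675 0.5948484901564 0.5750591183546337 z [0.1238 0.1281 0.132 ]
0.245 834 x 0.5550057141289585 0.5949955326459286 0.5750006233874436 z [0.1243 0.1284 0.1322]
tall 3212 ((574.7009887695312, 246.94839477539062), (44.16429901123047, 23.904918670654297), 0.5315601825714111) 0.1312354758633173
```

Scaled: 0.024 m / 0.6 = 0.04, 0.02 m / 0.6 = 0.0333.

>>> {"method": "nudge_tcp", "body": {"motion": [[[0, 0, 0.0083, 0, 0.02], [0, 0, 0.0167, 0, 0.02], [0, 0, 0.025, 0, 0.02], [0, 0, 0.0333, 0, 0.02], [0, 0, 0.04, 0, 0.02], [0, 0, 0.04, 0, 0.02]]]}}

```text
clock: 8.65
tcp_pos: [0.5764, 0.1892, 0.1622]
tool_rot: [2.211, 2.23, -0.004]
ft_force: [-0.1, -5.6, -3.5]
grip_width: 0.0249
grip_force: 60.8
```

>>> {"method": "nudge_tcp", "body": {"motion": [[[0, 0, 0.005, 0, 0.02], [0, 0, 0.01, 0, 0.02], [0, 0, 0.0133, 0, 0.02], [0, 0, 0.0133, 0, 0.02]]]}}

```text
clock: 8.98
tcp_pos: [0.5767, 0.1893, 0.1546]
tool_rot: [2.211, 2.23, -0.003]
ft_force: [-0.1, -6.7, -2.0]
grip_width: 0.0248
grip_force: 60.9
```

```bash
python3 meas.py m5 .091
```

```text
[0.5766 0.1893 0.1545] [ 2.2109  2.2298 -0.0035] [-0.335  -6.53   -2.4758]
0.18 869 x 0.563443523817653 0.5885292017025127 0.5759863627600827 z [0.105  0.1059 0.1073]
0.19 1193 x 0.5550385202547222 0.5946325028168314 0.5748355115357768 z [0.0942 0.1058 0.1099]
0.2 1298 x 0.5569438021293758 0.5948381705702175 0.5758909863497966 z [0.0948 0.1057 0.1097]
0.21 1023 x 0.5628874887294477 0.5887144156599108 0.5758009521946792 z [0.1047 0.1058 0.1067]
0.22 1112 x 0.5626139477098272 0.5888213756771971 0.5757176616935121 z [0.1046 0.1057 0.1067]
0.23 910 x 0.5626939749694388 0.5884205390630852 0.575557257016262 z [0.0905 0.1042 0.1064]
0.235 263 x 0.5692951791110645 0.5818732474632189 0.5755842132871417 z [0.0919 0.0958 0.0978]
0.24 111 x 0.5681940813273801 0.581307040742602 0.574750561034991 z [0.094  0.0964 0.1118]
tall 4837 ((574.71435546875, 250.7562713623047), (44.329166412353516, 16.49046516418457), 0.23002153635025024) 0.13139212650273807
```

Scaled: 0.003 m / 0.6 = 0.005, 0.002 m / 0.6 = 0.0033.

>>> {"method": "nudge_tcp", "body": {"motion": [[[0, -0.001, 0.0017, 0, 0.02], [0, -0.001, 0.0033, 0, 0.02], [0, -0.001, 0.005, 0, 0.02], [0, -0.001, 0.005, 0, 0.02]]]}}

```text
clock: 9.37
tcp_pos: [0.5762, 0.1894, 0.1519]
tool_rot: [2.211, 2.23, -0.003]
ft_force: [0.9, -6.7, -2.1]
grip_width: 0.025
grip_force: 60.9
```

>>> {"method": "nudge_tcp", "body": {"motion": [[[0, 0, 0.0017, 0, 0.02], [0, 0, 0.0025, 0, 0.02], [0, 0, 0.0025, 0, 0.02]]]}}

```text
clock: 9.62
tcp_pos: [0.5762, 0.1894, 0.1505]
tool_rot: [2.211, 2.23, -0.003]
ft_force: [0.2, -6.7, -2.1]
grip_width: 0.0248
grip_force: 61.0
```

>>> {"method": "nudge_tcp", "body": {"motion": [[[0, 0, 0.0017, 0, 0.02], [0, 0, 0.0017, 0, 0.02]]]}}

```text
clock: 9.78
tcp_pos: [0.5762, 0.1894, 0.1494]
tool_rot: [2.211, 2.23, -0.003]
ft_force: [0.2, -6.7, -1.8]
grip_width: 0.0248
grip_force: 60.9
```

Scaled: 0.001 m / 0.6 = 0.0017.

>>> {"method": "nudge_tcp", "body": {"motion": [[[0, 0, 0.0017, 0, 0.02], [0, 0, 0.0017, 0, 0.02]]]}}

```text
clock: 9.95
tcp_pos: [0.5762, 0.1894, 0.1484]
tool_rot: [2.211, 2.229, -0.003]
ft_force: [1.7, -7.1, -3.3]
grip_width: 0.025
grip_force: 60.9
```

>>> {"method": "nudge_tcp", "body": {"motion": [[[0, 0, 0.0017, 0, 0.02], [0, 0, 0.0017, 0, 0.02]]]}}

```text
clock: 10.12
tcp_pos: [0.5764, 0.1895, 0.1478]
tool_rot: [2.211, 2.23, -0.002]
ft_force: [-0.6, -6.6, -0.1]
grip_width: 0.025
grip_force: 61.2
```

>>> {"method": "nudge_tcp", "body": {"motion": [[[0, 0, 0.0012, 0, 0.02], [0, 0, 0.0012, 0, 0.02]]]}}

```text
clock: 10.28
tcp_pos: [0.5764, 0.1896, 0.1475]
tool_rot: [2.211, 2.23, -0.002]
ft_force: [-1.2, -6.6, 2.4]
grip_width: 0.0249
grip_force: 61.5
```

Scaled: -0.004 m / 0.6 = -0.0067, -0.003 m / 0.6 = -0.005.

>>> {"method": "nudge_tcp", "body": {"motion": [[[0, 0, -0.001, 0, 0.02], [-0.0017, 0, -0.001, 0, 0.02], [-0.0033, 0, -0.001, 0, 0.02], [-0.005, 0, -0.001, 0, 0.02], [-0.0067, 0, -0.001, 0, 0.02], [-0.0067, 0, -0.001, 0, 0.02]]]}}

```text
clock: 10.78
tcp_pos: [0.5763, 0.1857, 0.1478]
tool_rot: [2.211, 2.23, -0.001]
ft_force: [-0.5, -6.4, 0.1]
grip_width: 0.0253
grip_force: 61.2
```

```bash
python3 meas.py m6 .084
```

```text
[0.5763 0.1858 0.1478] [ 2.2116  2.2296 -0.0012] [ 0.9682 -5.3617  0.5742]
0.18 870 x 0.563064934275078 0.5881824762477141 0.5756237052613961 z [0.0982 0.0991 0.1004]
0.19 1546 x 0.5550109865583609 0.5945715997030583 0.5747912931307095 z [0.0853 0.099  0.1039]
0.2 972 x 0.5624861464945246 0.5885703686216884 0.5755282575581064 z [0.0979 0.099  0.1   ]
0.21 1040 x 0.5622308574482625 0.5881875640091504 0.5752092107287065 z [0.0981 0.0992 0.1001]
0.22 1284 x 0.5624186997336095 0.5883756407939742 0.5753971702637919 z [0.092  0.099  0.1001]
0.23 617 x 0.5636024910222106 0.5873995416754682 0.5755010163488394 z [0.0785 0.0896 0.0976]
0.235 286 x 0.5690013191947964 0.5814525255162797 0.575226922355538 z [0.085  0.0891 0.0911]
0.24 91 x 0.5681824905217211 0.581278625081557 0.5747305578016391 z [0.0866 0.0887 0.104 ]
tall 5643 ((574.7789306640625, 250.64614868164062), (44.63416290283203, 16.622865676879883), 0.18779481947422028) 0.1313839015591562
```

Scaled: -0.003 m / 0.6 = -0.005, -0.002 m / 0.6 = -0.0033.

>>> {"method": "nudge_tcp", "body": {"motion": [[[-0.0017, 0, 0, 0, 0.02], [-0.0033, 0, 0, 0, 0.02], [-0.005, 0, 0, 0, 0.02], [-0.005, 0, 0, 0, 0.02]]]}}

```text
clock: 11.17
tcp_pos: [0.5764, 0.1832, 0.1477]
tool_rot: [2.212, 2.23, -0.0]
ft_force: [-0.7, -5.9, 0.8]
grip_width: 0.0248
grip_force: 61.2
```

Careful with the scale: shifts go in shares of 60 cm and turns go in shares of 4 rad. That gives: -0.0034 m / 0.6 = -0.0057, -0.003 m / 0.6 = -0.005.

>>> {"method": "nudge_tcp", "body": {"motion": [[[-0.0017, 0, 0, 0, 0.02], [-0.0033, 0, 0, 0, 0.02], [-0.005, 0, 0, 0, 0.02], [-0.0057, 0, 0, 0, 0.02], [-0.0057, 0, 0, 0, 0.02]]]}}

```text
clock: 11.58
tcp_pos: [0.5763, 0.181, 0.1476]
tool_rot: [-2.213, -2.23, -0.002]
ft_force: [-0.5, -0.9, 0.2]
grip_width: 0.0251
grip_force: 61.2
```

```bash
python3 meas.py m7 .084
python3 - <<'E'
from h import *
np.set_printoptions(precision=4,suppress=True)
i=viewer.camera_info('wrist');w=cloud(i,np.load('pics/m7d.npy'));x,y,z=w[...,0],w[...,1],w[...,2]
e=w[(abs(x-.575)<.008)&(z>.097)&(z<.101)&(y>.2)&(y<.245)];print('block end y',np.percentile(e[:,1],99.5),'centre mach',np.percentile(e[:,1],99.5)-.045-.1871)
E
```

```text
[0.5763 0.1809 0.1476] [-2.2127 -2.2298 -0.0022] [ 0.2485 -1.0409  1.5023]
0.18 921 x 0.5550002179403585 0.5881060330245264 0.5715531254824424 z [0.0979 0.0989 0.1006]
0.19 1528 x 0.5564777485955743 0.5945035986436229 0.5754906736195986 z [0.085  0.0988 0.1038]
0.2 1015 x 0.5625599163423514 0.5884753038792102 0.5755176101107808 z [0.0978 0.0989 0.0999]
0.21 1087 x 0.5623388188981587 0.5883877164274736 0.5753632676628162 z [0.098  0.099  0.0999]
0.22 1401 x 0.5622945025385415 0.5882162283018944 0.5752553654202179 z [0.0793 0.097  0.0997]
0.23 279 x 0.5690559327711797 0.5815182163420435 0.5752870745566117 z [0.0848 0.0892 0.0911]
0.235 207 x 0.5706392515881656 0.5799057351327817 0.5752724933604736 z [0.086  0.0884 0.0896]
0.24 206 x 0.5681724533123846 0.581292401701495 0.5747324275069399 z [0.0858 0.0885 0.1001]
0.245 7 x 0.5682058562004589 0.5812577173484922 0.5747317867744756 z [0.096  0.1028 0.1039]
tall 5837 ((574.7952880859375, 250.6198272705078), (44.44912338256836, 16.43341636657715), 0.6545186638832092) 0.13141885353343552
block end y 0.22573282947696163 centre mach -0.006367170523038368
```

>>> {"method": "nudge_tcp", "body": {"motion": [[[0, 0, 0, 0, 0.02], [0, 0, 0, 0, 0.02]]]}}

```text
clock: 11.8
tcp_pos: [0.5763, 0.181, 0.1476]
tool_rot: [-2.213, -2.23, -0.002]
ft_force: [0.1, -0.2, 0.3]
grip_width: 0.0246
grip_force: 61.2
```

>>> {"method": "nudge_tcp", "body": {"motion": [[[0, 0, 0, 0, 0.032], [0, 0, 0, 0, 0.04], [0, 0, 0, 0, 0.05], [0, 0, 0, 0, 0.05], [0, 0, 0, 0, 0.05]]]}}

```text
clock: 12.22
tcp_pos: [0.576, 0.1803, 0.1472]
tool_rot: [-2.212, -2.23, 0.0]
ft_force: [-0.3, -0.6, -0.3]
grip_width: 0.05
grip_force: 0.0
```

```bash
python3 meas.py m8 .084
```

```text
[0.576  0.1803 0.1472] [-2.2125 -2.2303  0.0001] [ 0.6132 -0.0766  0.0087]
0.18 867 x 0.5626746009074398 0.5885033993845696 0.5755890001460047 z [0.0971 0.098  0.0989]
0.19 927 x 0.5624961413046466 0.5885068343735811 0.5755014878391138 z [0.0972 0.0982 0.0991]
0.2 1005 x 0.5623855985474258 0.5885845460238877 0.5754850722856567 z [0.0973 0.0984 0.0994]
0.21 1085 x 0.5624914732247198 0.588431962004625 0.5754617176146724 z [0.0976 0.0987 0.0996]
0.22 1400 x 0.5622669308247933 0.5883476982654147 0.575307314545104 z [0.0786 0.0965 0.0994]
0.23 291 x 0.568693300606554 0.5815640452789077 0.5751286729427308 z [0.0844 0.089  0.0909]
0.235 218 x 0.5701891386466096 0.5800255152177213 0.5751073269321654 z [0.0853 0.0883 0.0899]
0.24 224 x 0.5681697953803199 0.5812946310358353 0.5747322132080777 z [0.0853 0.0886 0.0983]
0.245 7 x 0.5682035579601308 0.5813151906127777 0.5747593742864543 z [0.0967 0.1015 0.1039]
tall 5971 ((574.77490234375, 250.6597137451172), (44.698551177978516, 16.250268936157227), 0.44016775488853455) 0.13140842649158657
```

Scaled: -0.14 m / 0.6 = -0.2333, -0.11 m / 0.6 = -0.1833.

>>> {"method": "nudge_tcp", "body": {"motion": [[[0, 0, -0.0167, 0, 0.055], [0, 0, -0.05, 0, 0.06], [0, 0, -0.1167, 0, 0.06], [0, 0, -0.1833, 0, 0.06], [0, 0, -0.2333, 0, 0.06], [0, 0, -0.2333, 0, 0.06], [0, 0, -0.2333, 0, 0.06]]]}}

```text
clock: 12.85
tcp_pos: [0.5777, 0.1807, 0.2914]
tool_rot: [2.21, 2.228, 0.01]
ft_force: [-0.2, 0.6, -0.3]
grip_width: 0.0599
grip_force: 0.0
```

```bash
python3 meas.py m9 .084; python3 - <<'E'
from h import *
im=cv2.imread('pics/m9.png');cv2.imwrite('pics/m9c.png',cv2.resize(im[60:320,200:440],None,fx=2.2,fy=2.2))
E
```

```text
[0.5763 0.1804 0.2887] [2.2117 2.2295 0.0029] [-0.3331 -0.5188 -0.4141]
0.18 248 x 0.5624733761355235 0.5875888280718599 0.5750311021036917 z [0.0969 0.0981 0.0992]
0.19 259 x 0.5625556486598837 0.5874365593093113 0.5749961039845974 z [0.0972 0.0983 0.0993]
0.2 261 x 0.5627465944185407 0.5880897993476655 0.5754181968831031 z [0.0974 0.0986 0.0997]
0.21 272 x 0.5628582148131248 0.5880788797186215 0.5754685472658732 z [0.0975 0.0987 0.0998]
0.22 285 x 0.5621401550258626 0.5878658268118817 0.5750029909188721 z [0.0777 0.0976 0.0996]
0.23 73 x 0.5693619924642684 0.5812394173968805 0.5753007049305745 z [0.0848 0.089  0.0911]
0.235 53 x 0.5703842810478885 0.5792000944607194 0.574792187754304 z [0.0867 0.0887 0.09  ]
0.24 64 x 0.5679373254346313 0.5809541200145736 0.5744457227246025 z [0.0791 0.0884 0.0945]
0.245 57 x 0.5678706547814493 0.5809126572946013 0.5743916560380253 z [0.0795 0.0884 0.0981]
tall 864 ((574.47509765625, 250.39651489257812), (43.95423889160156, 15.722461700439453), 0.4243803322315216) 0.13138465011154676
```

View pics/m9c.png

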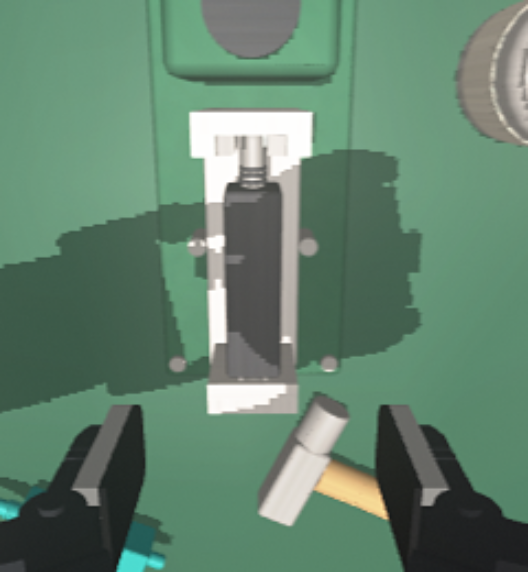

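The crop shows the bar seated between the cheeks: sprung pin in the slot at (253,155), short pin hidden in the short cheek at (252,390). It is level to about 1.2°.

```bash
python3 -c "
from cell import robot
print(robot.hand_in())"
```

```text
the job is handed in; nothing more can be done
None
```

The steel bar is back in the machine: long pin on the slot floor, short pin home in the blind hole, released about 1.2° off level, bystanders left alone, and the job was handed in at about 13 s (no verdict was returned).

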